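# Pile L-brackets head to tail

### The arm

A 6-joint arm with a two-finger parallel gripper is mounted at the origin on a cart in front of the work surface, level with it; the furniture and walls round the work are solid. World frame = base frame: x ahead of the robot, y to its left, z up, the work surface at z = 0. Lengths are in m, angles in degrees, forces in N, time in s.
With the tool pointing down it reaches from about 0.3 to 0.75 m from the base axis. Payload 8.5 kg.
Tool frame: the origin (TCP) lies midway between the tips of the shut fingers; the grasp point (between the pads) lies 19 mm behind it (env.tcp_to_grasp is the z of the grasp point in the tool frame, in m); z points along the fingers, y is the line along which they close (so a half turn about z gives the same grasp; the last joint's range is limited). The gripper opens to 85 mm and grips with 20 to 120 N. Pads are 22 mm wide; open, the fingers measure 114 mm over their backs; the gripper's body (76 mm by 85 mm) begins 54 mm behind the grasp point. The pads swing forward as they close: fully open they stand 13 mm farther back than shut.
Start: joints at [60.544, 21.807, 74.336, -0, 83.858, -12.336], TCP at [0.162, 0.526, 0.231] pointing down, gripper open.
Joint ranges: [-178.18, 178.18], [-50.72, 133.34], [12.68, 142.11], [-81.47, 261.47], [9.98, 163.14], [-165.26, 165.26]. Speed limits (degrees/s): [136.94, 136.94, 180, 180, 180, 180].

### API

Orientations are given as a 3x3 rotation matrix whose columns are the frame's x, y, z axes.
In Python, from rig import env, imaging, job, models gives the robot as it stands. The module is installed in compiled form; this text tells all that it offers.
- The arm moves only by the tool jog_arm, never from a script. Its argument "plan" is text: rows parted by semicolons, each of 7 numbers parted by spaces: the turn, a rotation vector about the tool's x, y, z in degrees, then the shift along the tool's x, y, z in cm, then the closure in counts, from 0 (fully open) to 255 (shut). In form: rx ry rz x y z claw; .... A call has 1 to 10 rows; each row shifts and turns the commanded pose from where the row before left it, along the tool's axes as they then stand; what a row does not reach is not made up. A row lasts 1/12 s, in which the tool goes at most 41.7 mm and 7.16 degrees, less where a joint would pass 70% of its speed; a pose out of reach is approached as far as the arm can. A call with a gripper value outside its range is refused whole. The fingers move at their own pace and stop on an object; "grip_force" is the grip in N (left out, the last holds). Time passes only in rows, so rows that do not move let the fingers close. It gives the time, the measured TCP pose, the force, the opening and the grip force at its end, in the units of the state.
- env.observe(): the state, without advancing time (a new reading comes with each control period).
- imaging.get_image(name): name is "side" or "top"; returns a dict with "pixels" (384x512x3 uint8, red, green, blue), "depth" (384x512 float32, m along the optical axis (not along the pixel's ray), 0 where there is no reading), "fov_y" (degrees; the focal length in pixels is half the picture's height over the tangent of half this angle, whatever the lens; pixels are square), "cx", "cy" (the principal point, pixels), "world_from_camera" (4x4, takes a point from camera to world coordinates). Camera axes: x right, y down, z forward; pixel columns grow to the right and rows downward; lengths in m; the calibration is good to about 2 mm. A picture is of the moment at which its call begins.
- job.close_job(): hands the job in; it is judged then, once.
Trained networks look in the newest picture that a camera, given by its name, has taken for a name from the list of things; names that differ only in an ending like _2 or _b are one class to them, and where a whole thing is asked for, a point or a joint stands for the part that bears it (a point fixed in the world has none). Each returns a list of dicts, best first, with "confidence" (0 to 1); they miss things now and then, are a little off and sometimes report something else, mostly with a low value. They report only what shows in the picture. A call takes as long as a camera call.
- models.outline_of(camera, query): "region" (384x512 bool, what is visible of it) and "bbox" ([centre column, centre row, width, height] in pixels, round what is visible of it).
- models.tip_of(camera, query): "at" ([column, row] in pixels: a listed point, or the origin of a listed thing).
The state is a dict: "time_s": time; "q": joint angles; "qvel": joint speeds; "joint_efforts": joint torques, N m; "position": TCP position; "tool_rot": TCP orientation; "ft_force": force on the tool from outside, world axes, zero at the start; "wrist_torque": the same for the moment, N m; "grip_width": finger opening in m; "gripper_force": force on a finger pad.
Only numpy, scipy, OpenCV 4.12 (cv2) and the standard library are available. Lean on these libraries where they do the work, as an engineer would, in place of code of your own. Each camera call takes 0.05 s, during which the arm holds its last target. There are 200 camera calls.

### The job

Pile the two loose yellow L-shaped brackets, in either order and boss upward, on the yellow one lying on the blue mat, each turned half round from the one below so that its corner boss stands over the open notch of the one below and the three lie flat and balanced in one square pile. Do not shove the bottom bracket about on its mat, and leave the black bracket where it is.

Things in the scene. Friction and masses are not known exactly. Their poses are not given: they have to be found in the camera images.
- base_center (a point): Bottom bracket, yellow, same shape, size, point and axes as bracket_a, lying loose, boss up, on a blue square mat (104 mm, 3 mm thick, fixed). Its underside is 3 mm above the worktop.
- bracket_a_center (a point): Loose flat yellow L-bracket on the worktop, boss up, any yaw: 90x90 mm outline, arms 40 wide, 12 thick, 0.18 kg; steel boss 18 across, 7 high on its corner; grip across an arm. Point: centre of the 90 mm square (in the notch), 6 mm above the underside. z up, corner at (-45,-45) mm; arms along x (y -45 to -5) and along y (x -45 to -5); notch at +x+y.
- bracket_b_center (a point): The other loose yellow bracket on the worktop, the same in every way as bracket_a, its point and axes likewise.
- bracket_a_boss (a point): On bracket_a: middle of the top of that bracket's boss, at (-31, -31, +13) mm from its centre point.
- bracket_b_boss (a point): On bracket_b: middle of the top of that bracket's boss, at (-31, -31, +13) mm from its centre point.
- base_boss (a point): On the bottom bracket: middle of the top of that bracket's boss, at (-31, -31, +13) mm from its centre point.
- black_bracket_center (a point): A black bracket of the same shape and size, lying on the worktop: not to be used. Its point and axes are as for the others.

How it is judged:
By the outcome, as a careful person would: the job done as asked, in the order asked, and still so for the second after the job is handed in, with the robot touching nothing.
It also fails if it takes over 64 s, if anything falls off the work surface, if the arm or the gripper's body presses on something with over 40 N, if the wrist force passes 120 N, or if a joint passes its speed limit or range.

## Working session

There is one attempt and no reset: what is moved stays moved. The work goes in short steps, Python scripts to look and compute and a tool call to move; the robot and the scene stay as the last step left them, time stands still between calls to the robot, and variables do not carry over. Pictures are saved under pics/ and viewed, at most 10 in all, crops included, and the job is handed in when it is done.

Besides the shell and the picture viewer there is one more tool, called after "Call:" by a JSON object that holds its "method" and its "body". jog_arm: Moves the arm, as the interface text tells. Its arguments: {"type":"object","properties":{"plan":{"type":"string"},"grip_force":{"type":"number"}},"required":["plan"]}

```bash
mkdir -p pics; cat > h.py <<'E'
import numpy as np, cv2
from rig import env, imaging, job, models
def cloud(im):
    h,w=im["depth"].shape; f=h/2/np.tan(np.radians(im["fov_y"])/2)
    v,u=np.mgrid[:h,:w]; d=im["depth"]
    P=np.stack([(u-im["cx"])/f*d,(v-im["cy"])/f*d,d],-1)
    T=im["world_from_camera"]; return P@T[:3,:3].T+T[:3,3]
E
python3 - <<'E'
from h import *
np.set_printoptions(precision=4,suppress=True)
s=env.observe();print(s["position"],s["tool_rot"],env.tcp_to_grasp)
ims=[]
for c in ("top","side"):
    im=imaging.get_image(c);P=cloud(im);ims.append(im["pixels"]);print(c,im["world_from_camera"],im["fov_y"])
    for q in ("bracket_a_center","base_center","black_bracket_center"):
        for r in models.outline_of(c,q):
            m=r["region"]&(im["depth"]>0);print(q,r["confidence"],np.round(r["bbox"]),m.sum(),np.median(P[m],0) if m.any() else 0)
    for q in ("bracket_a_boss","base_boss","bracket_a_center","base_center"):
        for r in models.tip_of(c,q):
            u,v=np.round(r["at"]).astype(int);print(q,r["confidence"],u,v,P[np.clip(v,0,383),np.clip(u,0,511)])
cv2.imwrite("pics/0.png",cv2.cvtColor(ims[0],cv2.COLOR_RGB2BGR));cv2.imwrite("pics/1.png",cv2.cvtColor(ims[1],cv2.COLOR_RGB2BGR))
E
```

```text
[0.1618 0.5254 0.2307] [[-0.9557  0.2944 -0.0007]
 [ 0.2944  0.9557 -0.0012]
 [ 0.0003 -0.0014 -1.    ]] -0.0187
top [[-0.014  -0.9882  0.1524  0.4317]
 [-0.9998  0.0112 -0.0193  0.197 ]
 [ 0.0173 -0.1527 -0.9881  0.8817]
 [ 0.      0.      0.      1.    ]] 55.09244173563004
bracket_a_center 0.55 [172. 201.  45.  40.] 990 [0.554  0.3561 0.012 ]
base_center 0.56 [330. 225.  49.  40.] 1037 [ 0.4879 -0.0082  0.0145]
black_bracket_center 0.65 [251. 241.  36.  38.] 1003 [0.4294 0.2074 0.0119]
bracket_a_boss 0.9 188 186 [0.572  0.3359 0.0184]
base_boss 0.89 341 209 [ 0.5124 -0.0239  0.0235]
bracket_a_center 0.6 170 196 [0.5495 0.3792 0.012 ]
base_center 0.7 327 225 [0.4766 0.0057 0.0004]
side [[ 0.9907 -0.1171  0.0694  0.4634]
 [-0.1361 -0.8389  0.527  -0.3784]
 [-0.0035 -0.5316 -0.847   0.9282]
 [ 0.      0.      0.      1.    ]] 43.42963318600771
bracket_a_center 0.8 [255. 140.  42.  38.] 850 [0.553  0.35   0.0113]
base_center 0.98 [249. 282.  47.  50.] 1276 [ 0.4895 -0.0131  0.0146]
black_bracket_center 0.6 [220. 203.  42.  43.] 1048 [0.4307 0.2026 0.0115]
bracket_a_boss 0.57 270 145 [0.5759 0.3354 0.0187]
base_boss 0.56 266 290 [ 0.5152 -0.0264  0.0196]
bracket_a_center 0.95 254 137 [ 0.5429  0.3823 -0.0023]
base_center 0.84 247 280 [0.4805 0.0048 0.0079]
```

View pics/0.png

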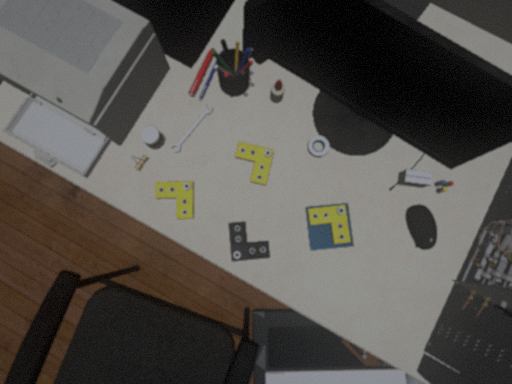

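View pics/1.png

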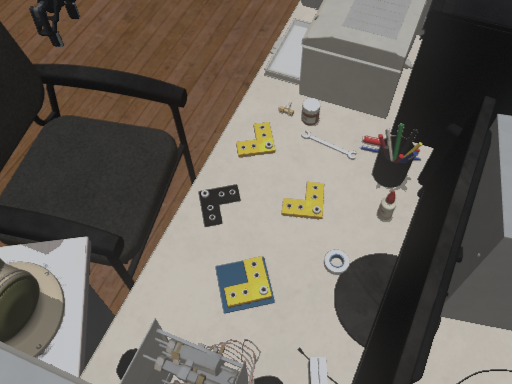

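The top view shows loose yellow brackets at (174,197) and (255,162), the base on its mat at (330,225) and the black one at (249,241). The side view shows the same ones at (256,140), (305,200), (246,282) and (219,203). Next I'll fit the L shape to the yellow pixels.

```bash
cat >> h.py <<'E'
from scipy.optimize import minimize
POLY=np.array([[-45,-45],[45,-45],[45,-5],[-5,-5],[-5,45],[-45,45]],np.float32)/1000
def sdf(p):
    def box(p,c,h):
        q=np.abs(p-c)-h
        return np.linalg.norm(np.maximum(q,0),axis=-1)+np.minimum(q.max(-1),0)
    return np.minimum(box(p,[0,-.025],[.045,.02]),box(p,[-.025,0],[.02,.045]))
def planexy(im,z):
    h,w=im["depth"].shape; f=h/2/np.tan(np.radians(im["fov_y"])/2)
    v,u=np.mgrid[:h,:w]; T=im["world_from_camera"]
    d=np.stack([(u-im["cx"])/f,(v-im["cy"])/f,np.ones((h,w))],-1)@T[:3,:3].T
    return (T[:3,3]+d*((z-T[2,3])/d[...,2])[...,None])[...,:2]
def yellow(im):
    hsv=cv2.cvtColor(im["pixels"],cv2.COLOR_RGB2HSV)
    m=cv2.inRange(hsv,(20,110,60),(36,255,255))
    return cv2.morphologyEx(m,cv2.MORPH_CLOSE,np.ones((4,4)))>0
def fit(ims,c0,ztop,yaw0=None,R=.085):
    D=[]
    for im in ims:
        xy=planexy(im,ztop);k=np.linalg.norm(xy-c0,axis=-1)<R
        D.append((xy[k],yellow(im)[k].astype(float)))
    xy=np.concatenate([d[0] for d in D]);y=np.concatenate([d[1] for d in D])
    def cost(p):
        t=p[2];Rm=np.array([[np.cos(t),-np.sin(t)],[np.sin(t),np.cos(t)]])
        l=(xy-p[:2]/10)@Rm
        w=np.linalg.norm(l+.031,axis=-1)>.016
        o=1/(1+np.exp(np.clip(sdf(l)/.001,-30,30)))
        return (w*(o-y)**2).sum()/y.sum()
    best=None
    for t in (np.radians(np.arange(0,360,30)) if yaw0 is None else [np.radians(yaw0)]):
        r=minimize(cost,[c0[0]*10,c0[1]*10,t],method="Nelder-Mead",options=dict(initial_simplex=np.array([[c0[0]*10,c0[1]*10,t]]*4)+np.vstack([np.zeros(3),np.diag([.1,.1,.2])])))
        if best is None or r.fun<best.fun: best=r
    return np.array([best.x[0]/10,best.x[1]/10,(np.degrees(best.x[2])+180)%360-180,best.fun])
E
python3 - <<'E'
from h import *
np.set_printoptions(precision=4,suppress=True)
t,s=imaging.get_image("top"),imaging.get_image("side")
for n,c,z in (("A",(.55,.37),.012),("B",(.625,.18),.012),("base",(.485,0),.015)):
    for ims in ([t],[s],[t,s]): print(n,fit(ims,np.array(c),z))
P=cloud(s);k=(P[...,0]>.3)&(P[...,0]<.95)&(P[...,1]>-.25)&(P[...,1]<.5)&(P[...,2]>.05)
Pt=cloud(t);kt=(Pt[...,0]>.3)&(Pt[...,0]<.95)&(Pt[...,1]>-.25)&(Pt[...,1]<.5)&(Pt[...,2]>.05)
Q=np.vstack([P[k],Pt[kt]])
import collections
for y in np.arange(-.25,.5,.05):
    q=Q[(Q[:,1]>y)&(Q[:,1]<y+.05)]
    if len(q): print(round(y,2),"xmin",np.percentile(q[:,0],1),"z",q[q[:,0]<np.percentile(q[:,0],10)][:,2].min(),q[:,2].max())
E
```

```text
A [ 0.5386  0.3672 91.1206  0.1958]
A [ 0.5426  0.3623 91.6988  0.1127]
A [ 0.5407  0.3652 91.1741  0.2111]
B [ 0.6255  0.1814 75.6484  0.2383]
B [ 0.6296  0.1768 75.4334  0.1429]
B [ 0.6282  0.1787 75.2822  0.2375]
base [ 0.4737  0.0029 95.4392  0.2061]
base [ 0.4774 -0.0012 95.8062  0.1441]
base [ 0.476   0.0002 95.5988  0.2168]
-0.25 xmin 0.31524433642378435 z 0.11643044017214543 0.3846033671575847
-0.2 xmin 0.35279425582889234 z 0.18539660519518242 0.3841822311512836
-0.15 xmin 0.695389322554991 z 0.05009206594481519 0.35193054652526834
-0.1 xmin 0.7271365663599769 z 0.05000067038855782 0.3518097128826744
-0.05 xmin 0.7597706495186923 z 0.05114768373951062 0.3523788146855007
-0.0 xmin 0.7923968654924574 z 0.05014305289778931 0.35211562340346936
0.05 xmin 0.8249124639454237 z 0.05020048372729047 0.3526069067809894
0.1 xmin 0.7871470513767829 z 0.05003654661353696 0.35180057829154443Traceback (most recent call last):
  File "<stdin>", line 12, in <module>
    return umr_minimum(a, axis, None, out, keepdims, initial, where)
ValueError: zero-size array to reduction operation minimum which has no identity
```

Call:
{"method": "jog_arm", "body": {"plan": "0 0 -6.1 0 0 0 60; 0 0 -6.1 0 0 0 60; 0 0 -6.1 0 0 0 60; 0 0 0 -2.8 -1.5 0 60; 0 0 0 -2.8 -1.5 0 60; 0 0 0 -2.8 -1.5 0 60; 0 0 0 -2.8 -1.5 0 60; 0 0 0 -2.8 -1.5 0 60; 0 0 0 -2.8 -1.5 0 60; 0 0 0 -2.8 -1.5 0 60", "grip_force": 60}}

```text
time_s: 1.73
position: [0.3613, 0.4238, 0.2314]
tool_rot: [[-1.0, -0.021, 0.0], [-0.021, 1.0, 0.0], [-0.0, 0.0, -1.0]]
ft_force: [0.1, -0.9, -0.2]
grip_width: 0.0658
gripper_force: 0.0
```

Call:
{"method": "jog_arm", "body": {"plan": "0 0 0 -2.8 -1.46 1 60; 0 0 0 -2.8 -1.46 1 60; 0 0 0 -2.8 -1.46 1.5 60; 0 0 0 -2.8 -1.46 1.5 60; 0 0 0 -2.8 -1.46 2 60; 0 0 0 -2.62 -1.48 2 60; 0 0 0 0 0 3 60; 0 0 0 0 0 3 60; 0 0 0 0 0 2 60; 0 0 0 0 0 0 60"}}

```text
time_s: 2.57
position: [0.5261, 0.3392, 0.0569]
tool_rot: [[-1.0, -0.02, -0.008], [-0.02, 1.0, -0.003], [0.008, -0.003, -1.0]]
ft_force: [0.1, 0.5, 0.8]
grip_width: 0.0651
gripper_force: 0.0
```

```bash
python3 - <<'E'
from h import *
im=imaging.get_image("side");s=env.observe();print(s["position"],s["grip_width"])
a=im["pixels"][90:190,190:320];t=imaging.get_image("top")["pixels"][150:250,110:240]
o=np.hstack([cv2.resize(x,None,fx=3,fy=3,interpolation=cv2.INTER_CUBIC) for x in (a,t)])
cv2.imwrite("pics/2.png",cv2.cvtColor(o,cv2.COLOR_RGB2BGR))
E
```

```text
[0.52721206 0.33990358 0.05967495] 0.06497688115952982
```

View pics/2.png

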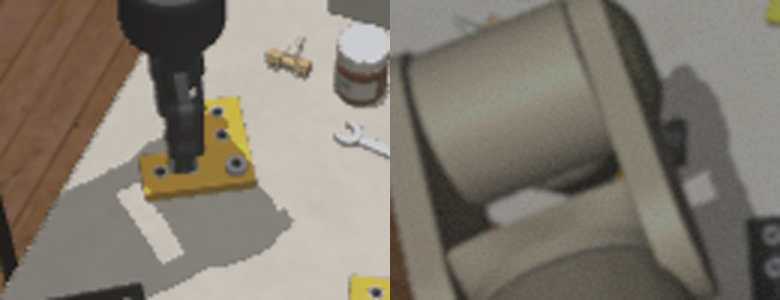

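The fingers stand over the arm that points to −x, clear of the boss, so I descend and close.

Call:
{"method": "jog_arm", "body": {"plan": "0 0 0 0 0 2 60; 0 0 0 0 0 2 60; 0 0 0 0 0 1.1 60; 0 0 0 0 0 0.6 60; 0 0 0 0 0 0 60; 0 0 0 0 0 0 130; 0 0 0 0 0 0 180; 0 0 0 0 0 0 180; 0 0 0 0 0 0 180; 0 0 0 0 0 0 180", "grip_force": 60}}

```text
time_s: 3.5
position: [0.5288, 0.3409, 0.0064]
tool_rot: [[-1.0, -0.021, 0.003], [-0.021, 1.0, 0.002], [-0.003, 0.001, -1.0]]
ft_force: [-0.6, 1.7, 6.2]
grip_width: 0.0372
gripper_force: 59.8
```

Call:
{"method": "jog_arm", "body": {"plan": "0 0 0 0 0 -0.5 180; 0 0 0 0 0 -1 180; 0 0 0 0 0 -2 180; 0 0 0 0 0 -3 180; 0 0 0 0 0 -3 180; 0 0 0 0 0 -2 180; 0 0 0 0 0 0 180; 0 0 0 0 0 0 180"}}

```text
time_s: 4.17
position: [0.5281, 0.3403, 0.1205]
tool_rot: [[-1.0, -0.021, 0.002], [-0.021, 1.0, 0.001], [-0.002, 0.001, -1.0]]
ft_force: [0.2, -0.2, -2.2]
grip_width: 0.0372
gripper_force: 60.4
```

```bash
python3 - <<'E'
from h import *
im=imaging.get_image("side");s=env.observe();print(s["position"],s["grip_width"],s["ft_force"])
a=im["pixels"][70:190,190:320];t=imaging.get_image("top")["pixels"][150:270,110:240]
o=np.hstack([cv2.resize(x,None,fx=3,fy=3,interpolation=cv2.INTER_CUBIC) for x in (a,t)])
cv2.imwrite("pics/3.png",cv2.cvtColor(o,cv2.COLOR_RGB2BGR))
E
```

```text
[0.52749138 0.34009873 0.11889872] 0.037407032051792855 [-0.12523601  0.47061252 -3.29032731]
```

View pics/3.png

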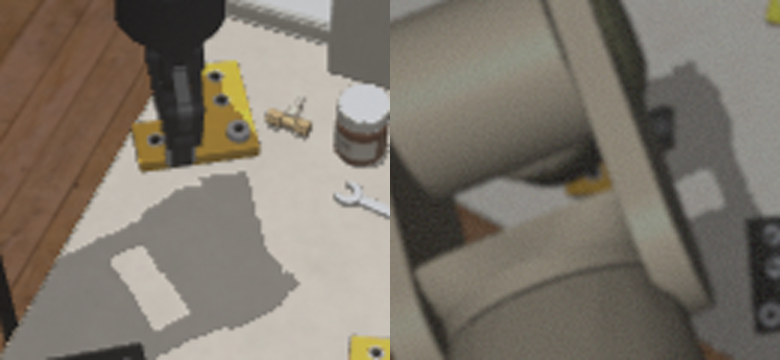

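Bracket A hangs level in the gripper with its boss up (about (237,130) in the crop). Next I turn it half round.

Call:
{"method": "jog_arm", "body": {"plan": "0 0 7 0 0 0 180; 0 0 7 0 0 0 180; 0 0 7 0 0 0 180; 0 0 7 0 0 0 180; 0 0 7 0 0 0 180; 0 0 7 0 0 0 180; 0 0 7 0 0 0 180; 0 0 7 0 0 0 180; 0 0 7 0 0 0 180; 0 0 7 0 0 0 180"}}

```text
time_s: 5.1
position: [0.5273, 0.34, 0.1174]
tool_rot: [[-0.356, 0.935, -0.003], [0.935, 0.356, -0.001], [-0.0, -0.004, -1.0]]
ft_force: [1.1, 0.1, -1.9]
grip_width: 0.0372
gripper_force: 60.5
```

Call:
{"method": "jog_arm", "body": {"plan": "0 0 7 0 0 0 180; 0 0 7 0 0 0 180; 0 0 7 0 0 0 180; 0 0 7 0 0 0 180; 0 0 7 0 0 0 180; 0 0 7 0 0 0 180; 0 0 7 0 0 0 180; 0 0 7 0 0 0 180; 0 0 7 0 0 0 180; 0 0 7 0 0 0 180"}}

```text
time_s: 5.93
position: [0.5274, 0.34, 0.1175]
tool_rot: [[0.757, 0.654, -0.003], [0.654, -0.757, -0.001], [-0.003, -0.001, -1.0]]
ft_force: [0.1, -0.5, -1.7]
grip_width: 0.0376
gripper_force: 60.5
```

Call:
{"method": "jog_arm", "body": {"plan": "0 0 7.1 0 0 0 180; 0 0 7.1 0 0 0 180; 0 0 7.1 0 0 0 180; 0 0 7.1 0 0 0 180; 0 0 7.1 0 0 0 180; 0 0 0 0 0 0 180; 0 0 0 0 0 0 180"}}

```text
time_s: 6.52
position: [0.5276, 0.3401, 0.118]
tool_rot: [[0.995, 0.103, -0.002], [0.103, -0.995, -0.001], [-0.002, 0.001, -1.0]]
ft_force: [0.5, -0.3, -2.1]
grip_width: 0.0371
gripper_force: 60.4
```

Call:
{"method": "jog_arm", "body": {"plan": "0 0 0 -0.8 3.4 0 180; 0 0 0 -0.8 3.4 0 180; 0 0 0 -0.8 3.4 0 180; 0 0 0 -0.8 3.4 0 180; 0 0 0 -0.8 3.4 0 180; 0 0 0 -0.8 3.4 0 180; 0 0 0 -0.8 3.4 0 180; 0 0 0 -0.8 3.4 0.8 180; 0 0 0 -0.9 3.5 2 180; 0 0 0 0 0 2 180"}}

```text
time_s: 7.35
position: [0.4856, 0.0227, 0.0711]
tool_rot: [[0.995, 0.099, 0.001], [0.099, -0.995, -0.002], [0.001, 0.002, -1.0]]
ft_force: [1.5, 0.7, -2.1]
grip_width: 0.0375
gripper_force: 60.7
```

Call:
{"method": "jog_arm", "body": {"plan": "0 0 0 0 0 1 180; 0 0 0 0 0 0 180; 0 0 0 0 0 0 180; 0 0 0 0 0 0 180"}}

```text
time_s: 7.68
position: [0.4861, 0.0279, 0.0619]
tool_rot: [[0.995, 0.101, 0.001], [0.101, -0.995, -0.0], [0.001, 0.0, -1.0]]
ft_force: [0.3, 0.4, -1.7]
grip_width: 0.0376
gripper_force: 60.8
```

```bash
python3 - <<'E'
from h import *
np.set_printoptions(precision=4,suppress=True)
im=imaging.get_image("side");t=imaging.get_image("top");s=env.observe();print(s["position"],s["tool_rot"][:,0],s["ft_force"])
P=cloud(im);m=yellow(im)
k=m&(abs(P[...,1])<.15)&(P[...,2]>.045);print(k.sum(),np.percentile(P[k][:,2],[5,50,95]))
Q=P[k];A=np.c_[Q[:,:2],np.ones(len(Q))];c=np.linalg.lstsq(A,Q[:,2],rcond=None)[0];print("plane slope",c)
a=im["pixels"][190:330,180:320];b=t["pixels"][150:290,260:400]
o=np.hstack([cv2.resize(x,None,fx=2.8,fy=2.8,interpolation=cv2.INTER_CUBIC) for x in (a,b)])
cv2.imwrite("pics/4.png",cv2.cvtColor(o,cv2.COLOR_RGB2BGR))
E
```

```text
[0.4862 0.0279 0.0621] [0.9949 0.1007 0.0015] [ 0.4763 -0.1642 -2.5656]
862 [0.0631 0.0665 0.0697]
plane slope [0.0384 0.0103 0.0496]
```

View pics/4.png

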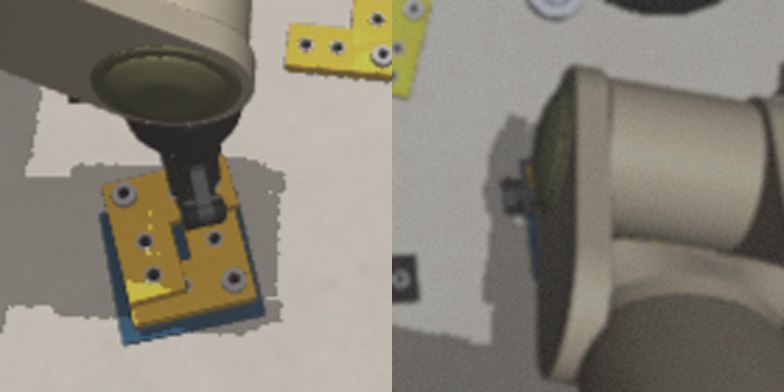

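Side crop: bracket A's boss is at (123,193), opposite the base boss at (233,279), roughly half-turned and level. I'll measure the offset between the two using the side view only.

```bash
cat >> h.py <<'E'
def fit_held(im,c0,ztop,yaw0,zlo,zocc,R=.08):
    P=cloud(im);xy=planexy(im,ztop);z=P[...,2]
    k=(np.linalg.norm(xy-c0,axis=-1)<R)&(z<zocc)&(im["depth"]>0)
    xyk=xy[k];y=(yellow(im)&(z>zlo))[k].astype(float)
    def cost(p):
        t=p[2];Rm=np.array([[np.cos(t),-np.sin(t)],[np.sin(t),np.cos(t)]]);l=(xyk-p[:2]/10)@Rm
        w=np.linalg.norm(l+.031,axis=-1)>.016
        return (w*(1/(1+np.exp(np.clip(sdf(l)/.001,-30,30)))-y)**2).sum()/y.sum()
    x0=np.array([c0[0]*10,c0[1]*10,np.radians(yaw0)])
    r=minimize(cost,x0,method="Nelder-Mead",options=dict(initial_simplex=np.array([x0]*4)+np.vstack([np.zeros(3),np.diag([.05,.05,.1])])))
    return np.r_[r.x[:2]/10,np.degrees(r.x[2]),r.fun]
E
python3 - <<'E'
from h import *
np.set_printoptions(precision=4,suppress=True)
im=imaging.get_image("side")
for z in (.0645,.0665): print("held",z,fit_held(im,np.array([.476,0.]),z,-84,.05,z+.012))
print("base side ref: .4774 -.0012 95.8")
f=384/2/np.tan(np.radians(im["fov_y"])/2)
for q in ("bracket_a_boss","base_boss"):
    for r in models.tip_of("side",q):
        u,v=r["at"];ui,vi=int(round(u)),int(round(v))
        print(q,r["confidence"],u,v,[planexy(im,z)[vi,ui] for z in (.0725,.022)])
R=lambda d:np.array([[np.cos(np.radians(d)),-np.sin(np.radians(d))],[np.sin(np.radians(d)),np.cos(np.radians(d))]])
print("expect A boss",np.array([.4774,-.0012])+R(95.7)@[.031,.031],"base boss",np.array([.4774,-.0012])-R(95.7)@[.031,.031])
E
```

```text
held 0.0645 [  0.4757  -0.0013 -82.4077   0.1455]
held 0.0665 [  0.4757  -0.0022 -82.3706   0.1477]
base side ref: .4774 -.0012 95.8
bracket_a_boss 0.65 225.1 257.5 [array([0.4424, 0.0292]), array([0.4411, 0.0532])]
bracket_a_boss 0.3 318.2 211.9 [array([0.6419, 0.1062]), array([0.6524, 0.1348])]
base_boss 0.96 263.0 284.7 [array([ 0.508 , -0.0362]), array([ 0.5106, -0.016 ])]
expect A boss [0.4435 0.0266] base boss [ 0.5113 -0.029 ]
```

Call:
{"method": "jog_arm", "body": {"plan": "0 0 0 0 0 1.2 180; 0 0 0 0 0 1.2 180; 0 0 0 0 0 0.7 180; 0 0 0 0 0 0 180; 0 0 0 0 0 0 180; 0 0 0 0 0 0 180"}}

```text
time_s: 8.43
position: [0.4861, 0.0276, 0.0308]
tool_rot: [[0.995, 0.099, 0.001], [0.099, -0.995, -0.0], [0.001, 0.0, -1.0]]
ft_force: [-0.9, 0.4, -2.4]
grip_width: 0.0375
gripper_force: 60.7
```

```bash
python3 - <<'E'
from h import *
np.set_printoptions(precision=4,suppress=True)
im=imaging.get_image("side");s=env.observe();print(s["position"],s["ft_force"])
P=cloud(im);m=yellow(im);k=m&(abs(P[...,1])<.15)&(P[...,2]>.026);Q=P[k]
c=np.linalg.lstsq(np.c_[Q[:,:2]-[.476,0],np.ones(len(Q))],Q[:,2],rcond=None)[0];print("plane",c,np.median(Q[:,2]))
for z in (.032,.034): print("held",z,fit_held(im,np.array([.476,0.]),z,-84,.025,z+.012))
a=im["pixels"][230:320,205:295]
cv2.imwrite("pics/5.png",cv2.cvtColor(cv2.resize(a,None,fx=6,fy=6,interpolation=cv2.INTER_CUBIC),cv2.COLOR_RGB2BGR))
E
```

```text
[0.4861 0.0276 0.0309] [ 0.9531 -0.4483 -2.379 ]
plane [0.0558 0.0045 0.0374] 0.0354101708698627
held 0.032 [  0.4755  -0.0008 -82.4268   0.1352]
held 0.034 [  0.4755  -0.0016 -82.5963   0.137 ]
```

View pics/5.png

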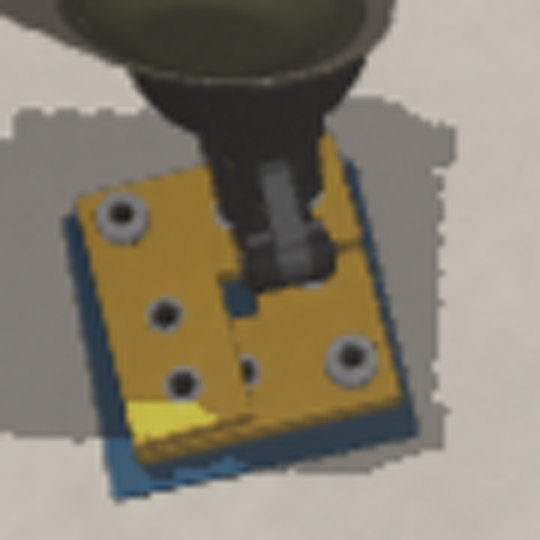

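A is slightly nose-down toward its corner (about 3°). I'll refit with a tilted plane before lowering it.

```bash
cat >> h.py <<'E'
def tiltxy(im,c):
    h,w=im["depth"].shape; f=h/2/np.tan(np.radians(im["fov_y"])/2)
    v,u=np.mgrid[:h,:w]; T=im["world_from_camera"];o=T[:3,3]
    d=np.stack([(u-im["cx"])/f,(v-im["cy"])/f,np.ones((h,w))],-1)@T[:3,:3].T
    t=(c[0]*o[0]+c[1]*o[1]+c[2]-o[2])/(d[...,2]-c[0]*d[...,0]-c[1]*d[...,1])
    return (o+d*t[...,None])[...,:2]
def fit_tilt(im,c0,yaw0,zlo,zhi,zocc):
    P=cloud(im);z=P[...,2];Y=yellow(im)&(z>zlo)&(z<zhi)&(np.linalg.norm(P[...,:2]-c0,axis=-1)<.09)
    Q=P[cv2.erode(Y.astype(np.uint8),np.ones((3,3)))>0];A=np.c_[Q[:,:2],np.ones(len(Q))];w=np.ones(len(Q))>0
    for _ in range(5):
        c=np.linalg.lstsq(A[w],Q[w,2],rcond=None)[0];r=abs(Q[:,2]-A@c);w=r<max(.002,2*np.median(r))
    global planexy; old=planexy; planexy=lambda im,z:tiltxy(im,c)
    try: return c[:2],c[:2]@c0+c[2],fit_held(im,c0,0,yaw0,zlo,zocc)
    finally: planexy=old
E
python3 - <<'E'
from h import *
np.set_printoptions(precision=4,suppress=True)
for i in range(2):
    im=imaging.get_image("side")
    print(fit_tilt(im,np.array([.476,0.]),-84,.025,.045,.047))
print("B control (side flat fit .6296 .1768 75.4)",fit_tilt(im,np.array([.6296,.177]),75.4,.004,.025,.04))
E
```

```text
(array([0.0124, 0.0044]), np.float64(0.03584281569046599), array([  0.4755,  -0.0022, -82.4955,   0.1383]))
(array([0.013 , 0.0053]), np.float64(0.03586094946649603), array([  0.4755,  -0.0023, -82.5443,   0.1379]))
B control (side flat fit .6296 .1768 75.4) (array([0.0022, 0.0077]), np.float64(0.011665825521324804), array([ 0.6294,  0.179 , 76.0649,  0.1476]))
```

Call:
{"method": "jog_arm", "body": {"plan": "0 0 1.2 0.2 0 0 180; 0 0 0 0 0 0 180; 0 0 0 0 0 0.4 180; 0 0 0 0 0 0.3 180; 0 0 0 0 0 0.1 180; 0 0 0 0 0 0 180; 0 0 0 0 0 0 180; 0 0 0 0 0 0 180"}}

```text
time_s: 9.25
position: [0.4877, 0.0278, 0.0223]
tool_rot: [[0.997, 0.078, -0.0], [0.078, -0.997, 0.0], [-0.0, -0.0, -1.0]]
ft_force: [0.1, -0.0, -2.8]
grip_width: 0.0376
gripper_force: 60.8
```

```bash
python3 - <<'E'
from h import *
np.set_printoptions(precision=4,suppress=True)
im=imaging.get_image("side");s=env.observe();print(s["position"],s["ft_force"])
print(fit_tilt(im,np.array([.476,0.]),-84,.0205,.04,.04))
E
```

```text
[0.4878 0.0278 0.0224] [-0.0613  0.3281 -3.2231]
(array([0.0073, 0.0085]), np.float64(0.027424138578820246), array([  0.4764,  -0.0008, -83.8319,   0.166 ]))
```

Call:
{"method": "jog_arm", "body": {"plan": "0 0 0.3 0.07 0.03 0 180; 0 0 0 0 0 0.1 180; 0 0 0 0 0 0 180; 0 0 0 0 0 0 180"}}

```text
time_s: 9.63
position: [0.4887, 0.0275, 0.0214]
tool_rot: [[0.997, 0.073, 0.001], [0.073, -0.997, -0.0], [0.001, 0.0, -1.0]]
ft_force: [1.4, 0.3, -1.1]
grip_width: 0.0376
gripper_force: 61.0
```

Call:
{"method": "jog_arm", "body": {"plan": "0 0 0 0 0 0.05 180; 0 0 0 0 0 0 180; 0 0 0 0 0 0 90; 0 0 0 0 0 0 80; 0 0 0 0 0 0 80; 0 0 0 0 0 0 80; 0 0 0 0 0 0 80"}}

```text
time_s: 10.22
position: [0.4884, 0.0275, 0.0208]
tool_rot: [[0.997, 0.073, -0.0], [0.073, -0.997, -0.0], [-0.0, 0.0, -1.0]]
ft_force: [-0.4, -1.0, -0.8]
grip_width: 0.0587
gripper_force: 0.0
```

Call:
{"method": "jog_arm", "body": {"plan": "0 0 0 0 0 -0.6 80; 0 0 0 0 0 -1.5 80; 0 0 0 0 0 -3 80; 0 0 0 0 0 -3 80; 0 0 0 0 -3 -1 80; 0 0 0 0 -3.5 0 80; 0 0 0 0 -3.5 0 80; 0 0 0 0 -3.5 0 80; 0 0 0 0 -3.5 0 80; 0 0 0 0 0 0 80"}}

```text
time_s: 11.05
position: [0.475, 0.2018, 0.1123]
tool_rot: [[0.997, 0.078, 0.001], [0.078, -0.997, 0.001], [0.001, -0.001, -1.0]]
ft_force: [-1.1, 0.3, 0.5]
grip_width: 0.0586
gripper_force: 0.0
```

```bash
python3 - <<'E'
from h import *
np.set_printoptions(precision=4,suppress=True)
t,s=imaging.get_image("top"),imaging.get_image("side");st=env.observe();print(st["position"],st["tool_rot"][:,0],st["grip_width"],st["time_s"])
for im in (t,s):
    print("A",fit_tilt(im,np.array([.476,0.]),-84,.0205,.04,.06),"base",fit_held(im,np.array([.476,0.]),.015,95.6,-.1,.0195),"B",fit([im],np.array([.628,.179]),.012,75.4))
o=np.hstack([cv2.resize(x,None,fx=4,fy=4,interpolation=cv2.INTER_CUBIC) for x in (s["pixels"][230:320,200:300],t["pixels"][180:270,280:380])])
cv2.imwrite("pics/6.png",cv2.cvtColor(o,cv2.COLOR_RGB2BGR))
E
```

```text
[0.4757 0.1981 0.1121] [0.9971 0.0756 0.0001] 0.05842127528892413 11.15
A (array([-0.0037,  0.0035]), np.float64(0.0262708053059209), array([  0.4756,   0.0025, -82.3064,   0.1937])) base [ 0.4728  0.0013 97.907   0.1129] B [ 0.6258  0.1807 75.8718  0.3011]
A (array([0.0075, 0.0007]), np.float64(0.026494455942522283), array([  0.4773,  -0.0014, -84.1591,   0.172 ])) base [ 0.4773 -0.0018 95.6875  0.0779] B [ 0.6297  0.177  75.6439  0.1437]
```

View pics/6.png

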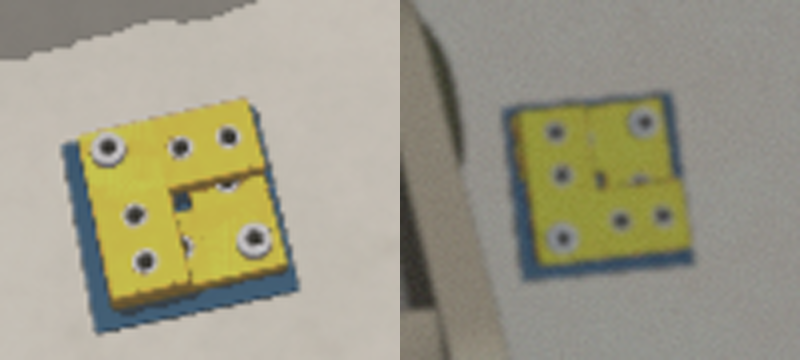

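A sits squarely on the base: in the side view its boss is at (107,148), the base boss shows through the notch at (254,238), and centres and yaw agree within 0.5 mm and 0.2°. Next is bracket B.

Call:
{"method": "jog_arm", "body": {"plan": "0 0 -7.12 0 0 0 80; 0 0 -7.12 0 0 0 80; 0 0 -7.12 0 0 0 80; 0 0 -7.12 0 0 0 80; 0 0 -7.12 0 0 0 80; 0 0 -7.12 0 0 0 80; 0 0 -7.12 0 0 0 80; 0 0 -7.12 0 0 0 80; 0 0 -7.12 0 0 0 80; 0 0 -7.12 0 0 0 80"}}

```text
time_s: 11.98
position: [0.4763, 0.1958, 0.112]
tool_rot: [[0.248, 0.969, -0.0], [0.969, -0.248, -0.0], [-0.0, -0.0, -1.0]]
ft_force: [-0.7, -0.1, -0.9]
grip_width: 0.0581
gripper_force: 0.0
```

Call:
{"method": "jog_arm", "body": {"plan": "0 0 0 0.5 3 0 60; 0 0 0 0.5 3 0 60; 0 0 0 0.5 3 0 60; 0 0 0 0.5 3 0 60; 0 0 0 0.5 3 1 60; 0 0 0 0.65 2.7 2 60; 0 0 0 0 0 2 60; 0 0 0 0 0 0.5 60; 0 0 0 0 0 0 60; 0 0 0 0 0 0 60"}}

```text
time_s: 12.82
position: [0.6551, 0.1823, 0.0578]
tool_rot: [[0.253, 0.967, 0.0], [0.967, -0.253, -0.0], [0.0, 0.0, -1.0]]
ft_force: [-0.1, 0.3, -0.1]
grip_width: 0.0653
gripper_force: 0.0
```

Call:
{"method": "jog_arm", "body": {"plan": "0 0 0 0.2 0 2 60; 0 0 0 0 0 2 60; 0 0 0 0 0 0.9 60; 0 0 0 0 0 0.4 60; 0 0 0 0 0 0 60; 0 0 0 0 0 0 60; 0 0 0 0 0 0 60"}}

```text
time_s: 13.4
position: [0.6564, 0.1849, 0.0054]
tool_rot: [[0.252, 0.968, 0.002], [0.968, -0.252, 0.0], [0.001, 0.002, -1.0]]
ft_force: [-0.4, 0.7, 0.3]
grip_width: 0.0653
gripper_force: 0.0
```

Call:
{"method": "jog_arm", "body": {"plan": "0 0 0 0 0 0 120; 0 0 0 0 0 0 180; 0 0 0 0 0 0 180; 0 0 0 0 0 0 180; 0 0 0 0 0 0 180; 0 0 0 0 0 0 180", "grip_force": 60}}

```text
time_s: 13.9
position: [0.6562, 0.1849, 0.0049]
tool_rot: [[0.252, 0.968, 0.002], [0.968, -0.252, 0.0], [0.0, 0.001, -1.0]]
ft_force: [-1.0, -0.0, 5.6]
grip_width: 0.0376
gripper_force: 60.7
```

Call:
{"method": "jog_arm", "body": {"plan": "0 0 0 0 0 -0.5 180; 0 0 0 0 0 -1 180; 0 0 0 0 0 -2 180; 0 0 0 0 0 -3 180; 0 0 0 0 0 -3 180; 0 0 -6.8 0 0 -1 180; 0 0 -6.8 0 0 0 180; 0 0 -6.7 0 0 0 180; 0 0 0 0 0 0 180; 0 0 0 0 0 0 180"}}

```text
time_s: 14.73
position: [0.6557, 0.1848, 0.1091]
tool_rot: [[-0.095, 0.995, -0.0], [0.995, 0.095, 0.0], [0.0, -0.0, -1.0]]
ft_force: [0.6, -0.5, -2.0]
grip_width: 0.0376
gripper_force: 60.5
```

Call:
{"method": "jog_arm", "body": {"plan": "0 0 0 -2.2 -2.4 0 180; 0 0 0 -2.2 -2.4 0 180; 0 0 0 -2.2 -2.4 0 180; 0 0 0 -2.2 -2.4 0 180; 0 0 0 -2.2 -2.5 0 180; 0 0 0 -2.2 -2.5 0 180; 0 0 0 -2.1 -2.5 1.5 180; 0 0 0 0 0 2 180; 0 0 0 0 0 2 180; 0 0 0 0 0 0.6 180"}}

```text
time_s: 15.57
position: [0.4995, 0.0154, 0.046]
tool_rot: [[-0.095, 0.996, -0.003], [0.996, 0.095, 0.001], [0.001, -0.003, -1.0]]
ft_force: [-1.3, 0.2, -2.6]
grip_width: 0.0379
gripper_force: 60.8
```

Call:
{"method": "jog_arm", "body": {"plan": "0 0 0 0 0 0 180; 0 0 0 0 0 0 180; 0 0 0 0 0 0 180"}}

```text
time_s: 15.82
position: [0.5015, 0.0158, 0.0488]
tool_rot: [[-0.099, 0.995, 0.002], [0.995, 0.099, -0.0], [-0.0, 0.002, -1.0]]
ft_force: [0.6, 0.1, -1.5]
grip_width: 0.0376
gripper_force: 60.8
```

```bash
python3 - <<'E'
from h import *
np.set_printoptions(precision=4,suppress=True)
s=imaging.get_image("side");st=env.observe();print(st["position"],st["tool_rot"][:,0],st["grip_width"],st["time_s"],st["ft_force"])
P=cloud(s);k=yellow(s)&(P[...,2]>.037)&(np.linalg.norm(P[...,:2]-[.476,0],axis=-1)<.09);print(k.sum(),np.percentile(P[k][:,2],[10,50,90]))
print("B",fit_tilt(s,np.array([.477,0.]),95.7,.037,.075,.08))
cv2.imwrite("pics/7.png",cv2.cvtColor(cv2.resize(s["pixels"][220:320,195:305],None,fx=5,fy=5,interpolation=cv2.INTER_CUBIC),cv2.COLOR_RGB2BGR))
E
```

```text
[0.5014 0.0158 0.0488] [-0.0988  0.9951 -0.0006] 0.0376470092654739 15.8667 [-0.4044 -0.3384 -1.8659]
1056 [0.0525 0.0551 0.0575]
B (array([-0.0054,  0.0139]), np.float64(0.05526734679895342), array([ 0.4783,  0.0025, 94.3664,  0.1768]))
```

View pics/7.png

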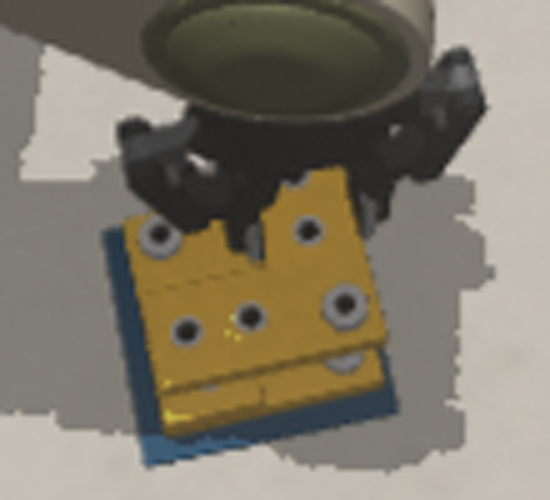

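The boss of B is at (345,303), over the notch of A, on the same side as the base boss at (343,358). I lower it to about 5 mm and remeasure.

Call:
{"method": "jog_arm", "body": {"plan": "0 0 0 0 0 0.6 180; 0 0 0 0 0 0.5 180; 0 0 0 0 0 0 180; 0 0 0 0 0 0 180; 0 0 0 0 0 0 180"}}

```text
time_s: 16.28
position: [0.5008, 0.0157, 0.0368]
tool_rot: [[-0.099, 0.995, -0.0], [0.995, 0.099, 0.0], [0.0, -0.0, -1.0]]
ft_force: [-0.2, 0.8, -1.8]
grip_width: 0.038
gripper_force: 60.8
```

```bash
python3 - <<'E'
from h import *
np.set_printoptions(precision=4,suppress=True)
for i in range(2):
    s=imaging.get_image("side");st=env.observe();print(st["position"],st["ft_force"])
    print("B",fit_tilt(s,np.array([.477,0.]),95.7,.034,.06,.06))
E
```

```text
[0.5009 0.0157 0.0369] [-0.1887  0.0721 -1.7084]
B (array([-0.0016,  0.0072]), np.float64(0.043367742008890584), array([ 0.4773,  0.0029, 94.7634,  0.1646]))
[0.5009 0.0156 0.0369] [-0.26   -0.5884 -1.6624]
B (array([-0.0076,  0.0047]), np.float64(0.04342315579563503), array([ 0.4772,  0.0028, 95.0267,  0.1669]))
```

```bash
sed -i 's/y=(yellow(im)&(z>zlo))\[k\].astype(float)/yy=yellow(im)\&(z>zlo); k=k\&(yy|(z<zlo+.001)); xyk=xy[k]; y=yy[k].astype(float)/' h.py; python3 - <<'E'
from h import *
np.set_printoptions(precision=4,suppress=True)
s=imaging.get_image("side")
c,z,p=fit_tilt(s,np.array([.477,0.]),95.7,.037,.06,.06);print(c,z,p)
T=np.linalg.inv(s["world_from_camera"]);f=192/np.tan(np.radians(s["fov_y"])/2)
S=6;o=cv2.resize(s["pixels"][230:320,200:300],None,fx=S,fy=S,interpolation=cv2.INTER_CUBIC)
def draw(x,y,yaw,z,col):
    t=np.radians(yaw);R=np.array([[np.cos(t),-np.sin(t)],[np.sin(t),np.cos(t)]])
    W=np.c_[POLY@R.T+[x,y],np.full(6,z)];C=W@T[:3,:3].T+T[:3,3]
    uv=np.c_[f*C[:,0]/C[:,2]+s["cx"]-200+.5,f*C[:,1]/C[:,2]+s["cy"]-230+.5]*S
    cv2.polylines(o,[uv.astype(np.int32)],True,col,1,cv2.LINE_AA)
draw(.4773,-.0014,-84.2,.027,(0,0,255));draw(.4773,-.0014,95.8,.0434,(255,0,0));draw(*p[:3],.0434,(0,255,0))
cv2.imwrite("pics/8.png",cv2.cvtColor(o,cv2.COLOR_RGB2BGR))
E
```

```text
[0.0001 0.003 ] 0.043292564021861484 [ 0.4767  0.0031 94.7345  0.0307]
```

View pics/8.png

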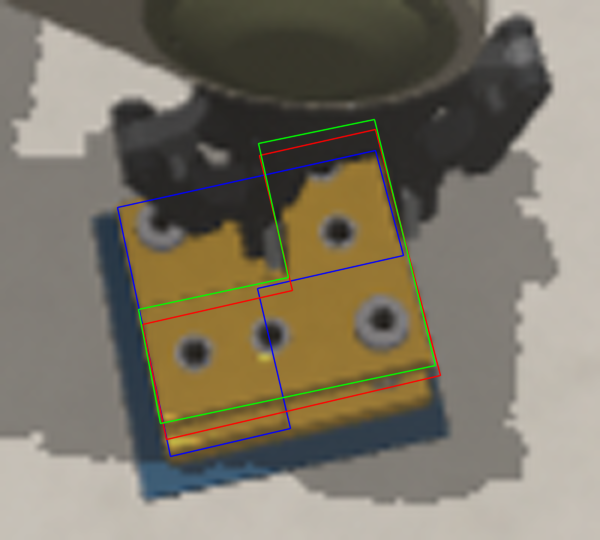

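The green outline (fitted) lies about 4 mm above the red one (wanted), for example (435,365) against (440,375), so I shift by 4 mm and turn by 1°.

Call:
{"method": "jog_arm", "body": {"plan": "0 0 -1 -0.4 0.03 0 180; 0 0 0 0 0 0.2 180; 0 0 0 0 0 0 180; 0 0 0 0 0 0 180; 0 0 0 0 0 0 180"}}

```text
time_s: 16.85
position: [0.5014, 0.0118, 0.0348]
tool_rot: [[-0.116, 0.993, -0.0], [0.993, 0.116, 0.0], [0.0, -0.0, -1.0]]
ft_force: [0.9, -0.7, -1.9]
grip_width: 0.0376
gripper_force: 60.8
```

```bash
python3 - <<'E'
from h import *
np.set_printoptions(precision=4,suppress=True)
s=imaging.get_image("side");st=env.observe();print(st["position"],st["tool_rot"][:,0],st["ft_force"])
print("B",fit_tilt(s,np.array([.477,0.]),95.7,.0355,.06,.06))
print("A",fit_held(s,np.array([.477,0.]),.027,-84,.022,.0300))
E
```

```text
[0.5014 0.0118 0.0348] [-0.1163  0.9932  0.    ] [-0.0171 -0.8253 -1.3904]
B (array([-0.0018,  0.0016]), np.float64(0.041283960519617025), array([ 0.4776, -0.001 , 95.6583,  0.0307]))
A [  0.4776   0.0003 -83.3994   0.0458]
```

Call:
{"method": "jog_arm", "body": {"plan": "0 0 0 0 0 0.15 180; 0 0 0 0 0 0.1 180; 0 0 0 0 0 0 180; 0 0 0 0 0 0 180"}}

```text
time_s: 17.23
position: [0.5014, 0.0118, 0.0322]
tool_rot: [[-0.116, 0.993, -0.0], [0.993, 0.116, 0.0], [0.0, -0.0, -1.0]]
ft_force: [1.1, 0.4, -1.6]
grip_width: 0.0378
gripper_force: 60.9
```

Call:
{"method": "jog_arm", "body": {"plan": "0 0 0 0 0 0.05 180; 0 0 0 0 0 0.05 180; 0 0 0 0 0 0 180; 0 0 0 0 0 0 180"}}

```text
time_s: 17.57
position: [0.5015, 0.0118, 0.0319]
tool_rot: [[-0.116, 0.993, 0.001], [0.993, 0.116, -0.0], [-0.0, 0.0, -1.0]]
ft_force: [-2.3, 0.1, 6.1]
grip_width: 0.0376
gripper_force: 61.7
```

Contact at 6 N, so I release.

Call:
{"method": "jog_arm", "body": {"plan": "0 0 0 0 0 -0.03 180; 0 0 0 0 0 0 90; 0 0 0 0 0 0 80; 0 0 0 0 0 0 80; 0 0 0 0 0 0 80; 0 0 0 0 0 0 80"}}

```text
time_s: 18.07
position: [0.5015, 0.0117, 0.0316]
tool_rot: [[-0.116, 0.993, -0.0], [0.993, 0.116, -0.0], [-0.0, -0.0, -1.0]]
ft_force: [-0.6, 0.3, -0.6]
grip_width: 0.0588
gripper_force: 0.0
```

Call:
{"method": "jog_arm", "body": {"plan": "0 0 0 0 0 -0.6 80; 0 0 0 0 0 -1.5 80; 0 0 0 0 0 -3 80; 0 0 0 0 0 -3 80; 0 0 0 3 0 -1 80; 0 0 0 3.5 0 0 80; 0 0 0 3.5 0 0 80; 0 0 0 3.5 0 0 80; 0 0 0 3.5 0 0 80; 0 0 0 0 0 0 80"}}

```text
time_s: 18.9
position: [0.4804, 0.1853, 0.1232]
tool_rot: [[-0.121, 0.993, 0.0], [0.993, 0.121, 0.001], [0.001, 0.0, -1.0]]
ft_force: [-1.5, -0.7, -0.8]
grip_width: 0.0589
gripper_force: 0.0
```

```bash
python3 - <<'E'
from h import *
np.set_printoptions(precision=4,suppress=True)
t,s=imaging.get_image("top"),imaging.get_image("side");st=env.observe();print(st["position"],st["time_s"])
print("B",fit_tilt(s,np.array([.477,0.]),95.7,.0345,.06,.06));print("A",fit_held(s,np.array([.477,0.]),.027,-84,.022,.0300))
o=np.hstack([cv2.resize(x,None,fx=4,fy=4,interpolation=cv2.INTER_CUBIC) for x in (s["pixels"][230:320,200:300],t["pixels"][180:270,280:380])])
cv2.imwrite("pics/9.png",cv2.cvtColor(o,cv2.COLOR_RGB2BGR))
E
```

```text
[0.4813 0.1815 0.1229] 19.0
B (array([ 0.0097, -0.0004]), np.float64(0.03841107720481894), array([ 0.4768, -0.0005, 96.6838,  0.0378]))
A [  0.4775   0.0008 -81.4728   0.0443]
```

View pics/9.png

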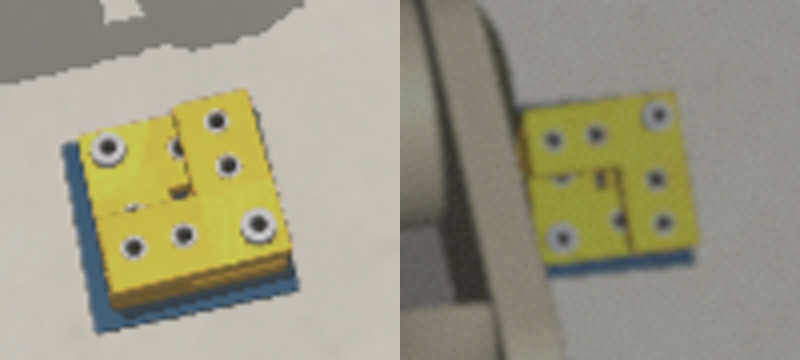

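The pile is square and flat: B's boss is at (259,226), over the notch of A whose boss is at (107,148), with about 1 mm and 1° of error. I'm handing it in.

```bash
python3 -c "
from rig import job
print(job.close_job())"
```

```text
the job is handed in; nothing more can be done
None
```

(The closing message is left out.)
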